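# Wedge-lock a row of fracture specimens in the microscope holder

## Robot

A 7-joint arm with a two-finger parallel gripper is mounted at the origin on the work surface. World frame = base frame: x ahead of the robot, y to its left, z up, the work surface at z = 0. Lengths are in m, angles in rad, forces in N, time in s.
With the tool pointing down it reaches from about 0.4 to 0.9 m from the base axis. Payload 5.5 kg.
Tool frame: the origin (TCP) lies midway between the tips of the shut fingers; the grasp point (between the pads) lies 19 mm behind it (manip.grip_depth is the distance from the TCP to the grasp point, in m); z points along the fingers, y is the line along which they close (so a half turn about z gives the same grasp; the last joint's range is limited). The gripper opens to 92 mm and grips with 3 to 60 N. Pads are 19 mm wide; open, the fingers measure 130 mm over their backs; the gripper's body (75 mm by 190 mm) begins 47 mm behind the grasp point.
Start: joints at [1.473, 0.501, -0.427, 1.55, 0.221, 1.138, -0.21], TCP at [0.229, -0.608, 0.227] pointing down, gripper open.
Joint ranges: [-2.88, 2.88], [-0.31, 2.03], [-1.54, 1.56], [0.2, 2.42], [-1.41, 4.55], [0.19, 2.02], [-2.57, 2.57]. Speed limits (rad/s): [2.57, 2.57, 3.14, 3.14, 3.14, 3.14, 3.14].

## Interface

Orientations are given as a unit quaternion [x, y, z, w].
In Python, from bench import manip, effector, viewer gives the robot as it stands. Calls block until the motion is done:
- manip.move_pose(position, orientation): joint-space move of the TCP to a pose.
- manip.servo_line(position, ori=None, vel=0.15): straight line of the TCP; ori=None keeps the orientation; vel is the mean speed in m/s.
- manip.movej(angles): joint-space move.
- effector.open_jaws() and effector.close(f_grip=None): open the fingers fully, or close them until they stop; f_grip is the grip in N (None keeps the last).
- manip.sleep(seconds).
- manip.solve_ik(position, orientation): joint angles nearest the present ones, or None.
- viewer.get_image(name): name is "scene" or "top" or "wrist"; returns the picture (420x560x3 uint8, red, green, blue); there is no depth.
- viewer.get_calibration(name): a dict with "vfov" (degrees; the focal length in pixels is half the picture's height over the tangent of half this angle, whatever the lens; pixels are square), "cx", "cy" (the principal point, pixels), "eye" and "attitude" of the camera in the world. Camera axes: x right, y down, z forward; pixel columns grow to the right and rows downward; lengths in m; the calibration is good to about 2 mm. A picture is of the moment at which its call begins: read the wrist's pose just before it. get_calibration takes no time and is no camera call; for the wrist camera it gives the pose at the moment of the call.
A pose or a line that the arm cannot do raises manip.PlanningError and nothing moves.
- manip.hand_in(): hands the job in; it is judged then, once.
Readings, each from a call of its own:
- manip.current_clock(): time.
- manip.current_q(): joint angles.
- manip.current_joint_velocities(): joint speeds.
- manip.current_tau(): joint torques, N m.
- manip.current_tool_pos(): TCP position.
- manip.current_tcp_rot(): TCP orientation.
- manip.current_force(): force on the tool from outside, world axes, zero at the start.
- manip.current_wrist_torque(): the same for the moment, N m.
- manip.current_finger_gap(): finger opening in m.
- manip.current_gripper_force(): force on a finger pad.
Only numpy, scipy, OpenCV 4.12 (cv2) and the standard library are available. Lean on these libraries where they do the work, as an engineer would, in place of code of your own. Each camera call takes 0.05 s, during which the arm holds its last target. There are 200 camera calls.

## Task

Load the specimen holder for the microscope, working from its square stop on the left, with every piece set along the back rail: first stand the round mount against the square stop, then the narrow spacer bar to the right of it, then the slotted steel block to the right of the bar, so that the bar is between the two specimens. Finally drive the brass wedge, thin end towards the back-rail side, into the gap between the slotted block and the slanted stop until it has closed all gaps and the row is locked tight; let go of everything. Leave the bottle, dish and screwdriver alone.

Things in the scene. Friction and masses are not known exactly. Their poses are not given: they have to be found in the camera images.
- holder: Fixed holder: aluminium plate, top at z 6 mm, x -95 to 35, y -100 to 90 mm, with smooth steel stops 26 mm high above it. Frame: x away from the robot (yaw within 0.25 rad), y left, z up, origin at bench height. Back rail: front face at x 27 mm, y -34 to 70, 5 mm high above the plate. In the tight row the origins are at x, y: mount 7, 50; spacer 2, 20; slotted block 3, -14; wedge -30, -56.5 mm.
- square_stop (a point): Point on the holder plate's top at the foot of the square left stop, mid-face, at x 0, y 70 mm in the holder's frame; same axes. The stop's flat inner face looks to -y, x -33 to 31 mm. The round mount touches it here.
- slant_stop (a point): Point on the plate's top at the foot of the slanted right stop, mid-face, at x -2, y -59.5 mm in the holder's frame; same axes. The face is 60 mm long and runs at 18 degrees to x: 0.325 mm further left (+y) for each mm away from the robot, so the gap narrows towards the back. Front and back of the gap are open. The wedge slides along this face and so pushes the row left.
- mount: Round embedded specimen: black resin cylinder, 40 mm in diameter, 32 mm high, with a steel disc in its top; 0.12 kg. Origin at the centre of its underside.
- spacer: Plain aluminium spacer bar, 50 mm long (its x axis), 20 mm wide (y), 32 mm high; 0.09 kg. It stands in the holder with its length towards the rail. Origin at the centre of its underside.
- slotted: Slotted steel test block, 48 x 48 mm and 25 mm high, with a 4 mm slot from the middle of its -x side to its centre and two dark round holes beside the slot; 0.42 kg. Any of its sides may face the rail. Origin at the centre of its underside.
- wedge: Brass wedge lying flat, 90 mm long, 22 high, 0.48 kg. x points to the thin end; origin at the underside, mid-length, mid thick end. Thin end (x 45 mm) 16 wide, y 2.5 to 18.5; grip block x -45 to -20, parallel, 37 wide. Side y +18.5 is straight and goes against the slotted block; the other slants 18 degrees, against the slanted stop. 10 to 20 N along that stop closes the gaps; friction then holds it.
- bottle: Bystander: amber bottle, 44 mm in diameter, 85 mm high, beyond the holder. Origin at the centre of its underside. To be left alone.
- dish: Bystander: white shallow dish, 90 mm in diameter, 16 mm high, beyond the holder. Origin at the centre of its underside. To be left alone.
- driver: Bystander: screwdriver, 180 mm long, lying beyond the holder. To be left alone.

How it is judged:
On the way, in this order (a step that is already met when the one before it is completed fails the run):
1. the round mount stands by the square stop, along the back rail, let go (x of mount in the frame of holder between -0.005 and 0.011 m and y of mount in the frame of holder between 0.03 and 0.053 m and z of mount in the frame of holder between 0.003 and 0.01 m and angle between mount's own z axis and vertical below 0.1 rad and contact force between the fingers and mount below 0.1 N), for 0.2 s.
2. the spacer bar stands to the right of the round mount, along the back rail, let go (x of spacer in the frame of holder between -0.01 and 0.006 m and y of spacer in the frame of holder between 0 and 0.023 m and z of spacer in the frame of holder between 0.003 and 0.01 m and angle between spacer's own z axis and vertical below 0.1 rad and contact force between the fingers and spacer below 0.1 N), for 0.2 s.
3. the slotted block lies to the right of the spacer bar, along the back rail, let go (x of slotted in the frame of holder between -0.009 and 0.007 m and y of slotted in the frame of holder between -0.034 and -0.011 m and z of slotted in the frame of holder between 0.003 and 0.01 m and angle between slotted's own z axis and vertical below 0.1 rad and contact force between the fingers and slotted below 0.1 N), for 0.2 s.
4. the wedge is driven in and the row is tight (x of mount in the frame of holder between -0.005 and 0.011 m and y of mount in the frame of holder between 0.048 and 0.053 m and z of mount in the frame of holder between 0.003 and 0.01 m and angle between each of mount, spacer, slotted, wedge's own z axis and vertical below 0.1 rad and x of spacer in the frame of holder between -0.01 and 0.006 m and y of spacer in the frame of holder between 0.018 and 0.023 m and z of spacer in the frame of holder between 0.003 and 0.01 m and x of slotted in the frame of holder between -0.009 and 0.007 m and y of slotted in the frame of holder between -0.016 and -0.011 m and z of slotted in the frame of holder between 0.003 and 0.01 m and angle between the x axis of each of spacer, wedge and the x axis of holder, either way round below 0.1 rad and x of wedge in the frame of holder between -0.036 and -0.01 m and y of wedge in the frame of holder between -0.0635 and -0.0515 m and z of wedge in the frame of holder between 0.003 and 0.01 m), for 0.2 s.
At the end, for the whole second after the job is handed in: Left to right on the plate: mount, spacer, slotted block, wedge; upright, released, still. First three under 2 mm short of their tight places along the row and at most 12 mm off the rail; spacer and wedge square within 0.1 rad; wedge driven to x -36 mm or further in (all of step 4 and contact force between the fingers and mount below 0.1 N and contact force between the fingers and spacer below 0.1 N and contact force between the fingers and slotted below 0.1 N and contact force between the fingers and wedge below 0.1 N and linear speed of each of mount, spacer, slotted, wedge below 0.02 m/s); the robot touches nothing.
It fails at once if the bottle was pushed or moved by more than 30 mm (distance of bottle from where it was at the start of the episode above 0.03 m).
It fails at once if the dish was pushed or moved by more than 30 mm (distance of dish from where it was at the start of the episode above 0.03 m).
It fails at once if the screwdriver was pushed or moved by more than 30 mm (distance of driver from where it was at the start of the episode above 0.03 m).
It also fails if it takes over 104 s, if anything falls off the work surface, if the arm or the gripper's body presses on something with over 40 N, if the wrist force passes 120 N, or if a joint passes its speed limit or range.

## Working session

There is one attempt and no reset: what is moved stays moved. The work goes in short steps, each a Python script; the robot and the scene stay as the last script left them, time stands still between calls to the robot, and variables do not carry over. Pictures are saved under pics/ and viewed, at most 14 in all, crops included, and the job is handed in when it is done.

```bash
mkdir -p pics; ls
python3 - <<'E'
from bench import manip, effector, viewer
import cv2
for n in ["scene","top"]:
    im=viewer.get_image(n); cv2.imwrite(f"pics/{n}0.png",cv2.resize(im[:,:,::-1],(784,588),interpolation=cv2.INTER_CUBIC))
    print(n,viewer.get_calibration(n))
print(viewer.get_calibration("wrist"),manip.current_tcp_rot(),manip.current_clock(),manip.grip_depth)
E
```

```text
pics
scene {'vfov': 48.47149529205376, 'cx': 285.7851759634647, 'cy': 206.59970291291881, 'eye': array([1.05024292, 0.45383158, 0.82196579]), 'attitude': array([ 0.35757213,  0.8723516 , -0.30884166, -0.1255456 ])}
top {'vfov': 57.74520631426523, 'cx': 283.9624555839915, 'cy': 209.51902349384918, 'eye': array([0.50272295, 0.01506647, 0.81468615]), 'attitude': array([-0.70198063,  0.71023849, -0.04311911,  0.0304174 ])}
{'vfov': 60.72999515487087, 'cx': 275.01909548456496, 'cy': 208.02184489434723, 'eye': array([ 0.29140063, -0.58552183,  0.38390036]), 'attitude': array([ 0.81612725, -0.56443757, -0.07111946,  0.10143259])} [ 9.83766413e-01  1.79451576e-01 -1.21484321e-04 -8.73108711e-04] 0.1 0.0188
```

View pics/scene0.png

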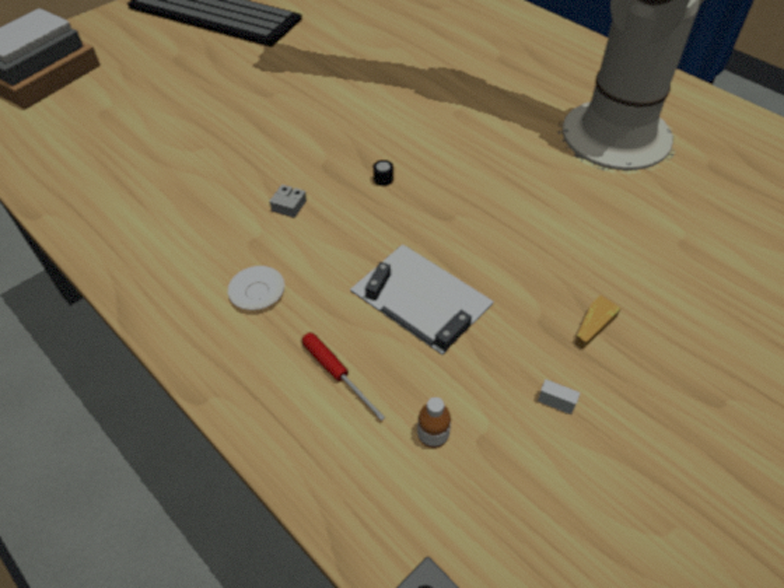

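View pics/top0.png

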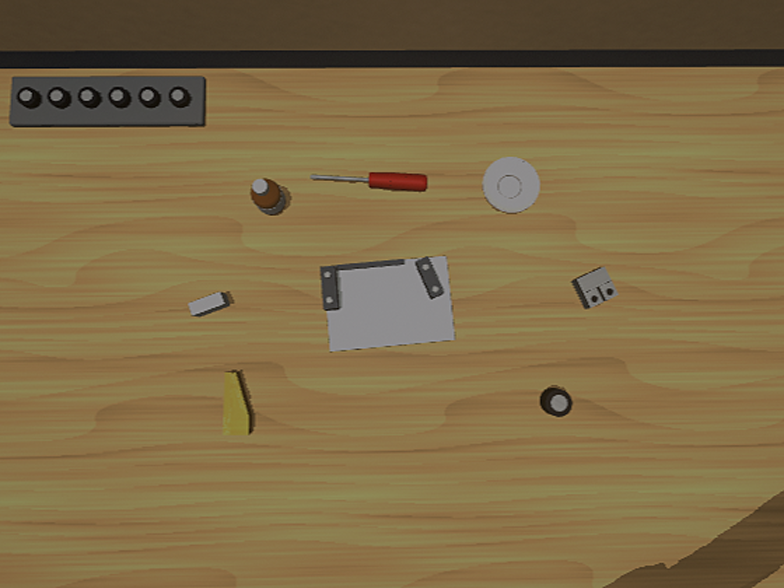

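```bash
cat > h.py <<'E'
from bench import manip, effector, viewer
import numpy as np, cv2
from scipy.spatial.transform import Rotation as R
def pix2w(cal,uv,z,scale=1.):
    f=210/np.tan(np.radians(cal["vfov"])/2)
    uv=np.atleast_2d(np.array(uv,float))/scale
    d=np.c_[(uv[:,0]-cal["cx"])/f,(uv[:,1]-cal["cy"])/f,np.ones(len(uv))]
    d=R.from_quat(cal["attitude"]).apply(d); e=np.array(cal["eye"])
    return e+d*((z-e[2])/d[:,2])[:,None]
def ori(yaw):  # tool down; tool y (closing line) along world angle yaw (+-pi)
    c=[]
    for a in (yaw,yaw+np.pi):
        y=np.array([np.cos(a),np.sin(a),0]); z=np.array([0,0,-1.])
        c.append(R.from_matrix(np.c_[np.cross(y,z),y,z]).as_quat())
    return c
def best(pos,yaw):  # pick reachable half-turn closest to present joints
    q0=np.array(manip.current_q()); b=None
    for o in ori(yaw):
        q=manip.solve_ik(pos,o)
        if q is not None:
            s=np.abs(np.array(q)-q0).max()
            if b is None or s<b[0]: b=(s,o)
    return b[1]
def camrel():
    T=R.from_quat(manip.current_tcp_rot()); c=viewer.get_calibration("wrist")
    return T.inv().apply(np.array(c["eye"])-manip.current_tool_pos()), T.inv()*R.from_quat(c["attitude"])
def look(xy,name,z=0.2,o=None,z0=0.02):
    o=manip.current_tcp_rot() if o is None else o
    t,r=camrel(); T=R.from_quat(o); off=T.apply(t); d=(T*r).apply([0,0,1])
    k=(z0-(z+off[2]))/d[2]; p=np.array([xy[0],xy[1],z])-np.r_[(off+k*d)[:2],0]
    manip.move_pose(p,o); snap(name)
def snap(name,cam="wrist"):
    cal=viewer.get_calibration(cam); im=viewer.get_image(cam)
    cv2.imwrite(f"pics/{name}.png",cv2.resize(im[:,:,::-1],(784,588),interpolation=cv2.INTER_CUBIC))
    np.save(f"pics/{name}.npy",cal,allow_pickle=True)
def px(name,uv,z): return pix2w(np.load(f"pics/{name}.npy",allow_pickle=True).item(),uv,z,1.4)
E
python3 - <<'E'
from h import *
c=viewer.get_calibration("top")
P={k:pix2w(c,v,z,1.4)[0,:2] for k,(v,z) in dict(mount=((557,402),.032),slot=((595,284),.025),spacer=((208,303),.032),wedge=((236,404),.022),hold=((390,305),.006),fl=((330,351),.006),fr=((455,340),.006),bottle=((272,203),0)).items()}
for k in P: print(k,P[k].round(4))
t,r=camrel(); print(t,r.as_matrix().round(3))
h=P['hold']
look(P['mount'],'mount1'); look(P['slot'],'slot1')
d=P['fl']-P['fr']; yaw=np.arctan2(d[1],d[0])-np.pi/2; print("yaw",yaw)
look(h,'hold1',z=.22,o=best([h[0],h[1],.22],yaw))
print(manip.current_clock(),manip.current_q())
E
```

```text
mount [ 0.4232 -0.2292]
slot [ 0.596  -0.2964]
spacer [0.5731 0.2782]
wedge [0.426  0.2375]
hold [0.5694 0.0117]
fl [0.5009 0.1027]
fr [ 0.5151 -0.0861]
bottle [0.7313 0.1937]
[ 0.06597477  0.0010467  -0.15812449] [[-0.    -0.969 -0.246]
 [ 1.    -0.     0.   ]
 [-0.    -0.246  0.969]]
yaw 0.07488493835857102
3.8917 [ 0.65972249  0.52626179 -1.02617682  1.75550601  0.49268143  1.14366543
 -0.44817992]
```

View pics/mount1.png

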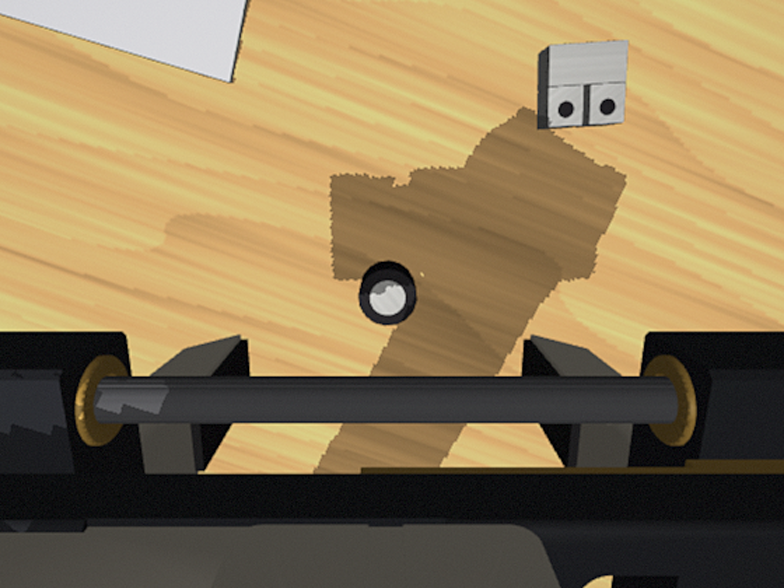

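View pics/slot1.png

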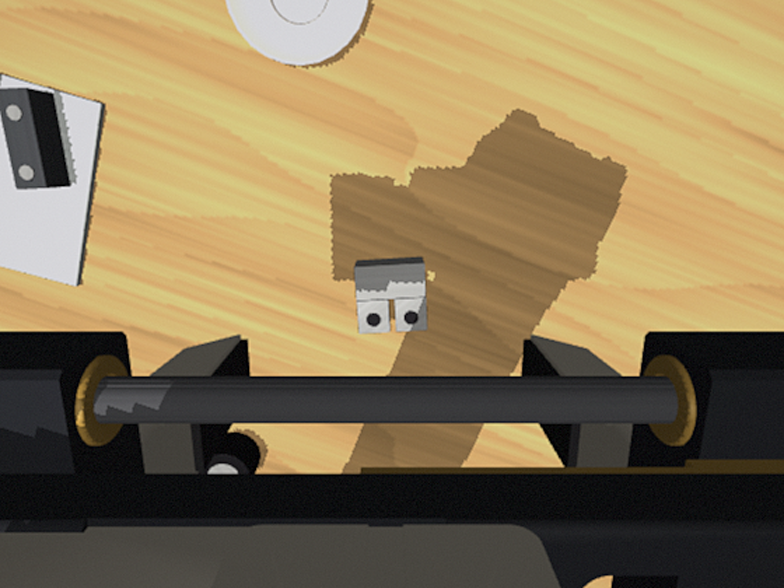

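View pics/hold1.png

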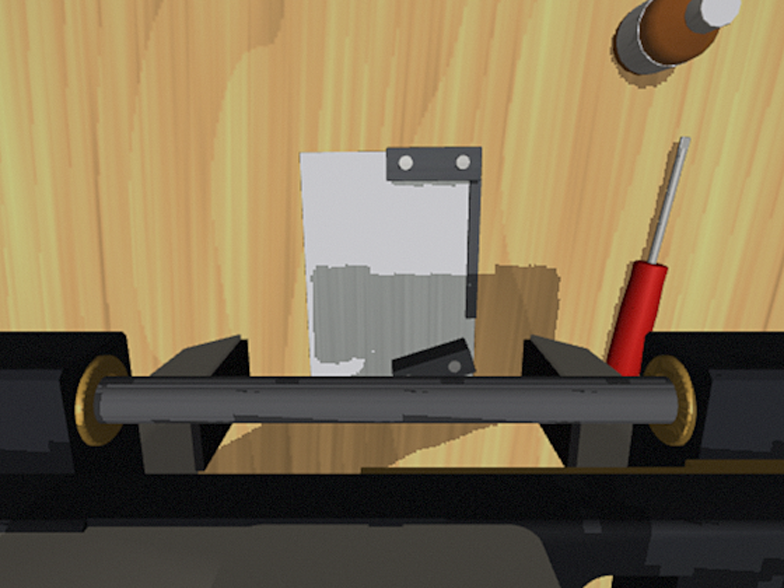

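Run:
```python
from h import *
from scipy.optimize import least_squares
H=np.array([(-95,90,6),(-33,70,32),(31,70,32),(27,-34,11),(-30.5,-68.8,32),(26.5,-50.2,32)])/1e3
uv=[(300,153),(387,181),(481,180),(467,318),(393,361),(464,338)]
W=np.array([px('hold1',u,h[2])[0] for u,h in zip(uv,H)])
def res(p): c,s=np.cos(p[2]),np.sin(p[2]); return (H[:,:2]@np.array([[c,s],[-s,c]])+p[:2]-W[:,:2]).ravel()
p=least_squares(res,[.56,0,.07]).x; print(p,(res(p)*1e3).round(1))
# check against top camera plate corners
c=viewer.get_calibration("top")
T=pix2w(c,[(330,351),(455,340),(446,255)],.006,1.4)[:,:2]; cs,s=np.cos(p[2]),np.sin(p[2])
print(((T-p[:2])@np.array([[cs,-s],[s,cs]])*1e3).round(1),'exp -95,90; -95,-100; 35,-100')
print('mount',px('mount1',(387,298),.032)[0], px('mount1',[(360,297),(416,297)],.032))
q=px('slot1',[(355,266),(424,262),(427,330),(358,333)],.025)[:,:2]; print('slot',q,q.mean(0),
 np.linalg.norm(q-np.roll(q,1,0),axis=1), np.arctan2(*(q[1]-q[2])[::-1]),np.arctan2(*(q[0]-q[3])[::-1]),np.arctan2(*(q[0]-q[1])[::-1]))
q=px('mount1',[(547,46),(629,40),(625,123),(549,127)],.025)[:,:2];print(q.mean(0),[np.arctan2(*(a)[::-1]) for a in (q[1]-q[2],q[0]-q[3],q[0]-q[1],q[3]-q[2])])
```

```text
[0.60278296 0.02317921 0.08196469] [-1.1  3.2 -0.9  2.6 -0.2  2.7 -1.2  2.5 -0.8 -6.3  4.2 -4.7]
[[ -95.    87.6]
 [ -96.3 -101.8]
 [  34.6 -101.7]] exp -95,90; -95,-100; 35,-100
mount [ 0.42194418 -0.23252621  0.032     ] [[ 0.41622109 -0.21527699  0.032     ]
 [ 0.42944215 -0.25054305  0.032     ]]
slot [[ 0.60526977 -0.2702333 ]
 [ 0.62416148 -0.31281397]
 [ 0.58008499 -0.33252484]
 [ 0.56110924 -0.28824147]] [ 0.59265637 -0.30095339] [0.04769116 0.04658337 0.04828308 0.04817774] 0.42052028749130305 0.38720294273041067 1.988372622091727
[ 0.59193748 -0.30144225] [np.float64(0.42514041939132674), np.float64(0.46421284997760565), np.float64(1.996410214716754), np.float64(1.9794316468253088)]
```

```bash
python3 - <<'E'
from h import *
from scipy.optimize import least_squares
H=np.array([(-95,90,6),(-33,70,32),(31,70,32),(27,-34,11),(-30.5,-68.8,6),(26.5,-50.2,6)])/1e3
uv=[(300,153),(387,181),(481,180),(467,318),(393,361),(464,338)]
W=np.array([px('hold1',u,h[2])[0] for u,h in zip(uv,H)])
c=viewer.get_calibration("top")
W=np.r_[W,pix2w(c,[(330,351),(455,340),(446,255)],.006,1.4)]; H=np.r_[H,np.array([(-95,90,6),(-95,-100,6),(35,-100,6)])/1e3]
def res(p): c,s=np.cos(p[2]),np.sin(p[2]); return (H[:,:2]@np.array([[c,s],[-s,c]])+p[:2]-W[:,:2]).ravel()
p=least_squares(res,[.56,0,.07]).x; print(p,(res(p)*1e3).round(1)); np.save('hold.npy',p)
E
cat >> h.py <<'E'
import os
if os.path.exists('hold.npy'): HX,HY,HA=np.load('hold.npy')
def hw(x,y,z=0):  # holder mm -> world
    c,s=np.cos(HA),np.sin(HA); x,y=x/1e3,y/1e3
    return np.array([HX+c*x-s*y,HY+s*x+c*y,z])
def pick(xy,yaw,tip,zh=.12,f=25):
    p=np.array([xy[0],xy[1],zh]); o=best(p,yaw); manip.move_pose(p,o)
    manip.servo_line([p[0],p[1],tip],vel=.12); effector.close(f_grip=f)
    print('gap',manip.current_finger_gap()); manip.servo_line(p,vel=.2)
def place(x,y,tip,yaw,zh=.12):
    p=hw(x,y,zh); o=best(p,yaw); manip.move_pose(p,o)
    manip.servo_line(hw(x,y,tip+.012),vel=.15); manip.servo_line(hw(x,y,tip),vel=.03)
    print('F',np.round(manip.current_force(),1),np.round(manip.current_tool_pos()-hw(x,y,tip),4))
    effector.open_jaws(); manip.servo_line(p,vel=.2); print('t',manip.current_clock())
E
```

```text
[0.60334847 0.02028602 0.07956021] [-0.3  0.6 -0.2 -0.2  0.5 -0.2 -0.7 -0.5 -1.6  1.4 -0.3  1.3  0.6 -0.3
  1.5 -0.8  0.6 -1.3]
```

Run:
```python
from h import *
pick((.4223,-.2327),HA,.010)
place(3,47,.0165,HA)
snap('after_mount')
look((.5731,.2782),'spacer1',z=.2,o=best([.5731,.2782,.2],HA)); print(manip.current_clock())
```

```text
gap 0.03915690918166925
F [ 0.1  0.5 -1.2] [-0.0001  0.     -0.0001]
t 12.0083
13.0833
```

View pics/spacer1.png

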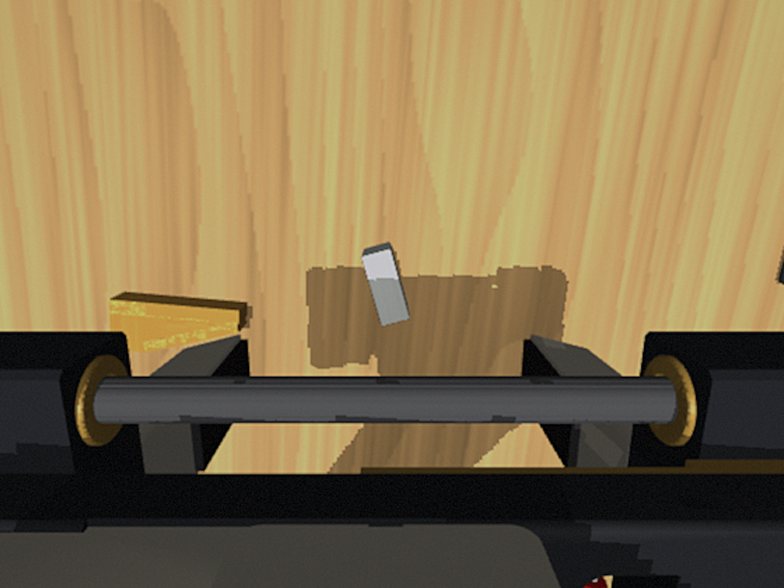

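Run:
```python
from h import *
q=px('spacer1',[(363,255),(391,248),(409,318),(381,326)],.032)[:,:2]
c=q.mean(0); d=(q[2]+q[3]-q[0]-q[1]); yaw=np.arctan2(d[1],d[0]); print(c,yaw,np.linalg.norm(d)/2,np.linalg.norm(q[0]-q[1]))
pick(c,yaw,.010)
place(-2,15.5,.0165,HA)
snap('after_spacer')
```

```text
[0.57383208 0.28128798] -1.2504626450117815 0.04986262184595787 0.01891681354247373
gap 0.04971133207483895
F [ 0.1 -0.2 -0.9] [-0.0001 -0.     -0.0001]
t 20.9
```

View pics/after_spacer.png

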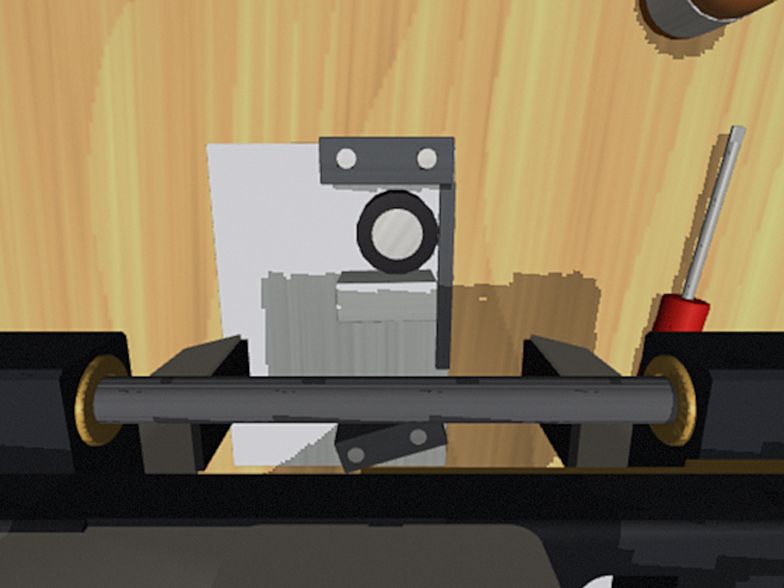

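Run:
```python
from h import *
pick((.5923,-.3012),.41,.007,f=40)
place(-1,-22.5,.0135,HA)
look((.426,.2375),'wedge1',z=.2,o=best([.426,.2375,.2],HA+np.pi/2)); print(manip.current_clock())
```

```text
gap 0.04782778798270798
F [ 0.   0.1 -3.6] [-0.0001  0.     -0.0001]
t 28.8417
30.1083
```

View pics/wedge1.png

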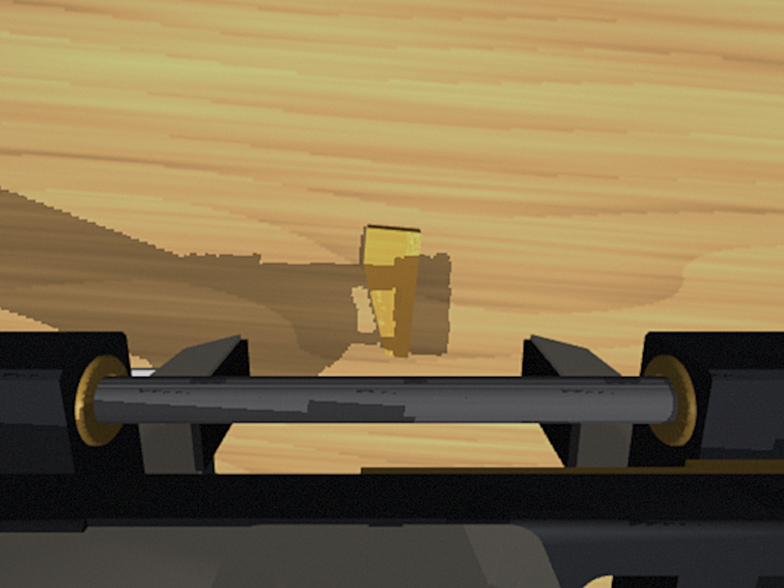

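```bash
python3 - <<'E'
from h import *
a,b,c,d=px('wedge1',[(366,231),(420,232),(409,357),(390,356)],.022)[:,:2]
print(a,b,c,d,[np.linalg.norm(v).round(4) for v in (a-b,b-c,c-d)])
e1=np.arctan2(*(c-b)[::-1]); e2=np.arctan2(*(b-a)[::-1])-np.pi/2; print(e1,e2,HA)
yaw=e1; u=np.array([np.cos(yaw),np.sin(yaw)]); n=np.array([-u[1],u[0]])
print('orig est',(b+45e-3*u-18.5e-3*n),(c-45e-3*u-18.5e-3*n),((a+b)/2+.045*u))
E
python3 - <<'E'
import cv2
im=cv2.imread('pics/wedge1.png')[200:380,320:480]
cv2.imwrite('pics/wz.png',cv2.resize(im,None,fx=3.2,fy=3.2,interpolation=cv2.INTER_CUBIC))
E
```

```text
[0.38509358 0.2190579 ] [0.38300917 0.25516839] [0.47260392 0.25567275] [0.47287789 0.24209159] [np.float64(0.0362), np.float64(0.0896), np.float64(0.0136)]
0.005629283784617907 0.0576592859917624 0.0795602074416475
orig est [0.4281126 0.236922 ] [0.42770878 0.23691973] [0.42905066 0.23736646]
```

View pics/wz.png

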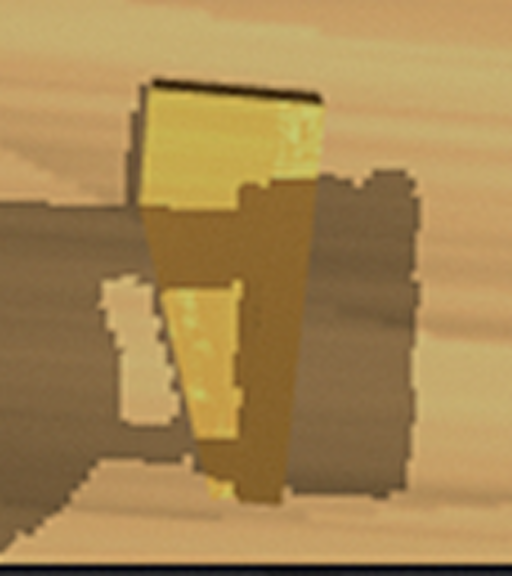

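Run:
```python
from h import *
pick((.395,.237),.004+np.pi/2,.004,f=60)
gx=-33
def g(s,dy,z): return hw(-30-s+gx,-56.5-.325*s+dy,z)
p=g(42,2,.12); manip.move_pose(p,best(p,HA+np.pi/2))
manip.servo_line(g(42,2,.025),vel=.15); F0=np.array(manip.current_force())
manip.servo_line(g(42,2,.0105),vel=.04)
print(manip.current_clock(),F0.round(1),np.round(manip.current_force(),1))
dy=2; s=42; Rm=np.array([[np.cos(HA),np.sin(HA)],[-np.sin(HA),np.cos(HA)]])
while s>3:
    s-=2; manip.servo_line(g(s,dy,.0105),vel=.03)
    F=Rm@(np.array(manip.current_force())-F0)[:2]; print(s,dy,F.round(1),end='; ')
    if F[1]>5: dy+=.5
    elif F[1]<-5: dy-=.5
    if F[0]<-10 or np.abs(F).max()>30: break
print(manip.current_clock()); snap('drive1')
```

```text
gap 0.03655145977404106
35.775 [ 0.  -0.9 -4. ] [-0.4  1.5 -5. ]
40 2 [0.4 0.5]; 38 2 [0.3 1.3]; 36 2 [0.3 0.7]; 34 2 [-0.5  1.3]; 32 2 [0.2 0.5]; 30 2 [-0.   2.1]; 28 2 [ 0.  -0.3]; 26 2 [0.3 0.1]; 24 2 [ 0.5 -1. ]; 22 2 [ 0.4 -0.6]; 20 2 [0.7 0.2]; 18 2 [ 0.9 -0.1]; 16 2 [ 0.3 -1.1]; 14 2 [-0.2 -0.6]; 12 2 [ 0.7 -0.9]; 10 2 [ 0.  -0.3]; 8 2 [-1.2 -2.3]; 6 2 [-2.5 -1.7]; 4 2 [-0.6 -2.4]; 2 2 [-0.9 -1.9]; 40.775
```

View pics/drive1.png

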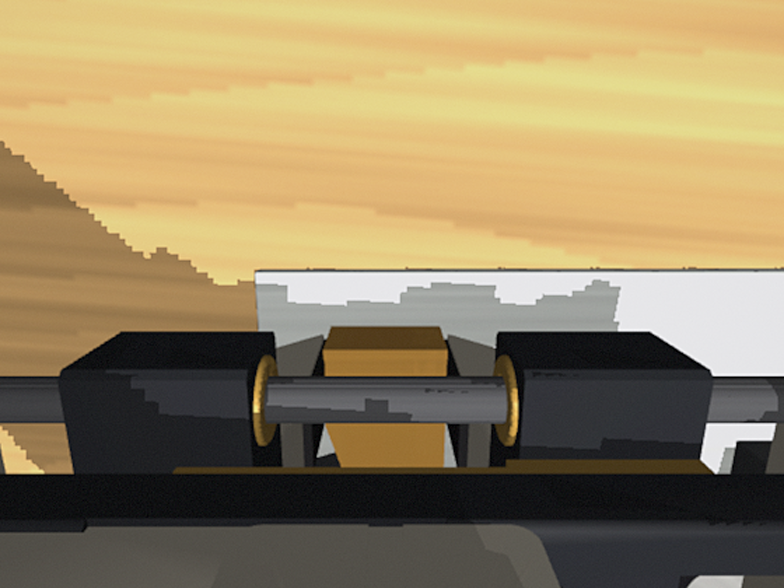

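Run:
```python
from h import *
effector.open_jaws(); p=np.array(manip.current_tool_pos())
manip.servo_line([p[0],p[1],.07],vel=.2)
manip.servo_line(hw(-100,-56.5,.07),vel=.2); effector.close()
manip.servo_line(hw(-100,-56.5,.011),vel=.15)
F0=np.array(manip.current_force())
Rm=np.array([[np.cos(HA),np.sin(HA)],[-np.sin(HA),np.cos(HA)]]); x=-96;y=-56.5;touch=False;dx=2
while x<-62:
    x+=dx; y+=.325*dx*touch; manip.servo_line(hw(x,y,.011),vel=.03)
    F=Rm@(np.array(manip.current_force())-F0)[:2]; print(x,F.round(1),end='; ')
    if F[0]<-1.5: touch=True; dx=1
    if F[0]<-6: dx=.5
    if F[0]<-22 or abs(F[1])>25: break
manip.sleep(.3); print((np.array(manip.current_force())-F0).round(1))
manip.servo_line(hw(-100,-60,.011),vel=.1); print(manip.current_clock())
p=hw(-100,-60,.2); manip.servo_line(p,vel=.25)
h=hw(-10,0); look(h,'fin1',z=.18,o=best([h[0],h[1],.18],HA)); snap('fintop','top'); print(manip.current_clock())
```

```text
-94 [-1.6 -0.4]; -93 [-2.  -1.2]; -92 [-1.6 -0.7]; -91 [-1.2 -0.4]; -90 [-2.1 -0.5]; -89 [-1.9  0.4]; -88 [-1.6 -0.4]; -87 [-3.9 -1.5]; -86 [-5.9 -2.2]; -85 [-8.6 -2.3]; -84.5 [-8.4 -3.1]; -84.0 [-11.1  -2.6]; -83.5 [-12.5  -3.3]; -83.0 [-13.5  -3.6]; -82.5 [-14.8  -3.7]; -82.0 [-15.5  -4.5]; -81.5 [-16.5  -4. ]; -81.0 [-18.   -5.6]; -80.5 [-18.3  -4.4]; -80.0 [-20.3  -5.5]; -79.5 [-21.3  -4.7]; -79.0 [-23.  -5.]; [-21.9  -7.2  16.2]
50.8667
53.0833
```

View pics/fin1.png

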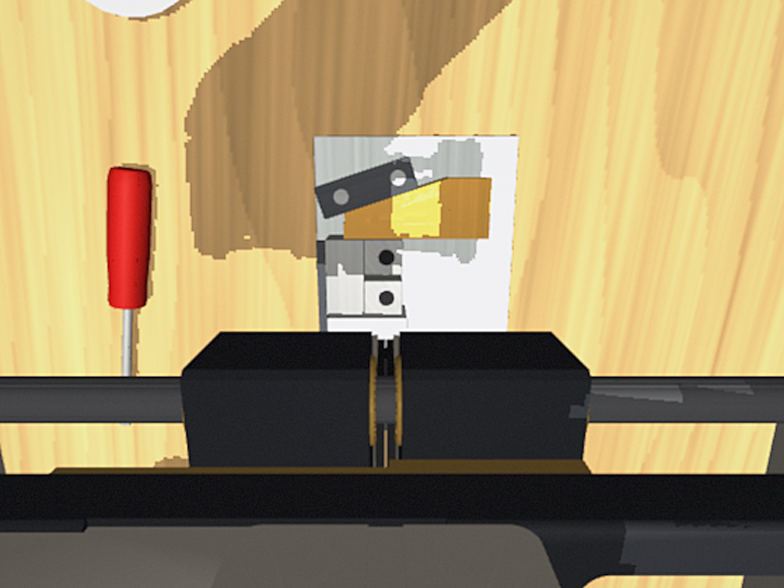

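Run:
```python
from h import *
def ho(w): 
    c,s=np.cos(HA),np.sin(HA); return ((w[:,:2]-[HX,HY])@np.array([[c,-s],[s,c]])*1e3).round(1)
print('wedge corners',ho(px('fin1',[(490,178),(490,238),(344,238)],.028)))
print('slot TL/TR',ho(px('fin1',[(327,240),(404,240),(405,313)],.031)), 'plate',ho(px('fin1',[(519,136),(314,136)],.006)))
im=cv2.imread('pics/fintop.png')[235:370,300:475]
cv2.imwrite('pics/ftz.png',cv2.resize(im,None,fx=4.4,fy=4.4,interpolation=cv2.INTER_CUBIC))
```

```text
wedge corners [[-74.3 -73.9]
 [-76.1 -37.6]
 [ 14.3 -37.7]]
slot TL/TR [[ 24.6 -36.9]
 [-22.7 -36.9]
 [-23.7   9.9]] plate [[-95.8 -99.1]
 [ 33.7 -99.3]]
```

View pics/ftz.png

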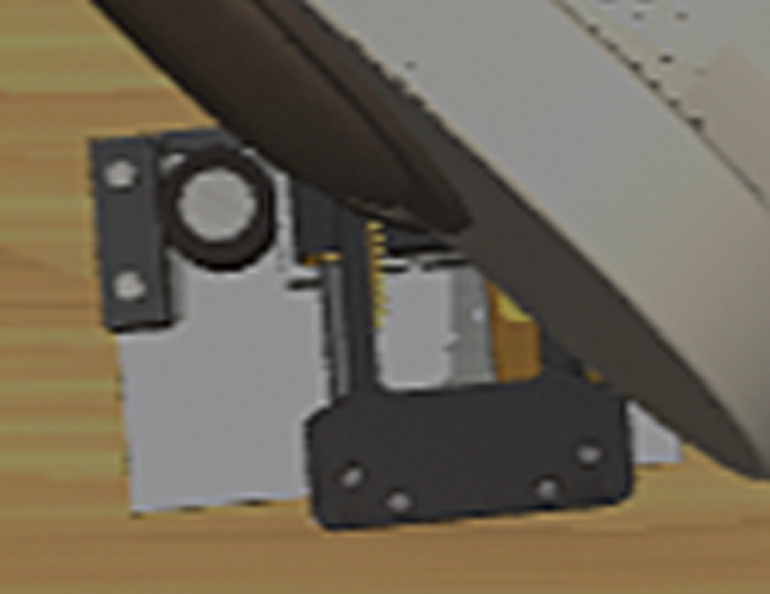

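```bash
python3 -c "
from h import *
print(manip.hand_in())"
```

```text
the job is handed in; nothing more can be done
None
```

The row is loaded in order (mount, spacer, slotted block, wedge), the wedge was driven to about 22 N, and I handed the job in after about 53 s. Final pictures put the wedge and slotted block within about 1 mm of their tight places. The mount appears against the stop, and the spacer was mostly hidden by the arm. No verdict came back.

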